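# Reset a guarded bench box through its recessed well

## Robot

A 6-joint arm with a two-finger parallel gripper is mounted at the origin on a cart in front of the work surface, level with it; the furniture and walls round the work are solid. World frame = base frame: x ahead of the robot, y to its left, z up, the work surface at z = 0. Lengths are in m, angles in rad, forces in N, time in s.
With the tool pointing down it reaches from about 0.3 to 0.75 m from the base axis. Payload 8.5 kg.
Tool frame: the origin (TCP) lies midway between the tips of the shut fingers; the grasp point (between the pads) lies 19 mm behind it; z points along the fingers, y is the direction in which the jaws open and shut (so a half turn about z gives the same grasp; the last joint's range is limited). The gripper opens to 88 mm and grips with 3 to 60 N. Pads are 18 mm wide; open, the fingers measure 123 mm over their backs; the gripper's body (75 mm by 187 mm) begins 45 mm behind the grasp point.
Start: joints at [-1.47, 0.381, 1.297, -0, 1.464, -0.215], TCP at [0.171, -0.523, 0.203] pointing down, gripper open.
Joint ranges: [-3.11, 3.11], [-0.89, 2.33], [0.22, 2.48], [-1.42, 4.56], [0.17, 2.85], [-2.88, 2.88]. Speed limits (rad/s): [2.39, 2.39, 3.14, 3.14, 3.14, 3.14].

## Interface

Orientations are given as a unit quaternion [w, x, y, z].
In Python, from plant import env gives the robot as it stands.
- The arm moves only by the tool play_rows, never from a script. Its argument "plan" is a list that holds one entry, the list of rows, each a list of 7 numbers: the finger opening in m, from 0 to 0.0881, then the shift along the world's x, y, z in m, then the turn, a rotation vector about the world's x, y, z in rad. In form: [[[grip, x, y, z, wx, wy, wz], ...]]. A call has exactly 8 rows; each row is the pose to reach, as a shift and turn from the pose commanded when the call began; what a row does not reach only later rows make up. A row lasts 1/8 s, in which the tool goes at most 62.5 mm and 10.7 degrees, less where a joint would pass 70% of its speed; a pose out of reach is approached as far as the arm can. A call with a gripper value outside its range is refused whole. The fingers move at their own pace and stop on an object; the grip force is fixed at half the most. Time passes only in rows, so rows that repeat a pose let the fingers close, or fill a call up. It gives the time, the measured TCP pose, the force and the opening at its end, in the units of the state.
- env.state(): the state, without advancing time (a new reading comes with each control period).
- env.get_image(name): name is "side" or "top"; returns a dict with "img" (420x560x3 uint8, blue, green, red), "depth" (420x560 float32, m along the optical axis (not along the pixel's ray), 0 where there is no reading), "intrinsics" (3x3 intrinsics, pixels), "R" (3x3) and "t" (3): a world point X has camera coordinates R X + t. Camera axes: x right, y down, z forward; pixel columns grow to the right and rows downward; lengths in m; the calibration is good to about 2 mm. A picture is of the moment at which its call begins.
- env.job_done(): hands the job in, once; it reports no verdict.
The state is a dict: "time_s": time; "q": joint angles; "qd": joint speeds; "joint_efforts": joint torques, N m; "ee_pos": TCP position; "ee_rot": TCP orientation; "ft_force": force on the tool from outside, world axes, zero at the start; "torque": the same for the moment, N m; "opening": finger opening in m.
Only numpy, scipy, OpenCV 4.12 (cv2) and the standard library are available. Lean on these libraries where they do the work, as an engineer would, in place of code of your own. Each camera call takes 0.05 s, during which the arm holds its last target.

## Task

Two grey boxes stand on the bench, each with a key sunk in a well; one well is covered by a sliding guard. Using only the fingertips and picking nothing up, push that guard aside until the well is fully uncovered, reach in and press the sunken key fully down, then push the guard shut again over the well. Leave the other box's key unpressed and the loose things on the bench where they are.

Things in the scene. Friction and masses are not known exactly. Their poses are not given: they have to be found in the camera images.
- reset_box: The box with the guard: grey box 92 mm (x) by 130 mm (y) by 50 mm high (foot strip 98 by 136), fixed to the bench. Origin: centre of its underside; x short axis, vent slots on -x, y long axis, z up; turned up to 0.35 rad. Rails for the guard along y stand 7 mm above its top at x = 35 to 43 mm either side, y = -55 to +55 mm; 70 mm free between. The well lies at y = -28 mm.
- reset_box_well (a point): Centre of the mouth of the guarded well, level with the box top (50 mm above the bench); axes as the box. The well is a rectangular pit 60 mm (x) by 36 mm (y), 36 mm deep. The white key, 44 mm (x) by 26 mm (y), sits in its middle, its flat top 18 mm below this point; it goes 6 mm down.
- guard (a joint): The guard's slide, m: 0 = shut over the well, 0.052 = fully open at its stop, growing towards +y of the box. Starts shut or up to 6 mm open; slides stiffly (about 1.5 N) and stays where it is left. The well is wholly uncovered above 0.043.
- guard_ridge (a point): Middle of the top edge of the guard's upright ridge, 68 mm above the bench; moves with the guard; axes as the box. Guard: metal plate 74 mm (x) by 50 mm (y), its top 4 mm above the box top; across it, 12 mm to -y of its middle, the ridge, 56 mm long (x), 8 mm thick (y), 14 mm high. Push it from its -y side to open, from its +y side to shut.
- reset_key (a joint): How far the key in the guarded well is pressed, m: 0 = up, 0.006 = fully down. A spring brings it back; it starts to move at about 2 N and takes about 6 N to the stop.
- start_box: The other box, without guard or rails: grey box 92 mm (x) by 130 mm (y) by 50 mm high (foot strip 98 by 136), fixed to the bench. Origin: centre of its underside; x short axis, vent slots on -x, y long axis, z up; turned up to 0.35 rad. Its well and white key have the same size and place as on the guarded box, and lie open.
- start_key (a joint): How far the other box's key is pressed, m: 0 = up, 0.006 = fully down. Must not be pressed.
- knob: Loose black knob, 26 mm across, 17 mm high, on the bench in front and to the left of the boxes; origin at its underside.
- capacitor: Loose blue can-shaped capacitor standing behind the boxes, 35 mm across, 51 mm high; origin at its underside.
- transformer: Loose small transformer, 40 by 82 mm, 50 mm high, to the left of the boxes; origin at its underside.
- screwdriver: Loose screwdriver with a red handle, 178 mm long, 27 mm thick, lying to the right of the boxes; origin at its underside.

How it is judged:
By the outcome, as a careful person would: the job done as asked, in the order asked, and still so for the second after the job is handed in, with the robot touching nothing.
It also fails if it takes over 48 s, if anything falls off the work surface, if the arm or the gripper's body presses on something with over 40 N, if the wrist force passes 120 N, or if a joint passes its speed limit or range.

## Working session

There is one attempt and no reset: what is moved stays moved. The work goes in short steps, Python scripts to look and compute and a tool call to move; the robot and the scene stay as the last step left them, time stands still between calls to the robot, and variables do not carry over. Pictures are saved under pics/ and viewed, and the job is handed in when it is done.

Besides the shell and the picture viewer there is one more tool, called in YAML: its name, and indented under it one key for each argument. play_rows: Moves the arm, as the interface text tells. Its arguments: {"type":"object","properties":{"plan":{"type":"array","items":{"type":"array","items":{"type":"array","items":{"type":"number"}}}}},"required":["plan"]}

```bash
mkdir -p pics; ls
python3 - <<'E'
from plant import env
import cv2,numpy as np
print(env.state())
for n in ("side","top"):
    d=env.get_image(n); cv2.imwrite(f"pics/{n}0.png",d["img"]); np.savez(f"{n}0.npz",**d)
    print(n,d["intrinsics"],d["R"],d["t"])
E
```

```text
pics
{'time_s': 0.0, 'q': array([-1.47029277e+00,  3.81188242e-01,  1.29828148e+00, -2.78244902e-05,
        1.46362068e+00, -2.15264044e-01]), 'qd': array([-4.47868471e-05,  1.51466086e-03,  1.75582289e-04,  1.27385474e-03,
        3.39717933e-04, -4.23098445e-04]), 'joint_efforts': array([ 4.38034249e-04, -4.37921154e+01, -2.24558079e+01,  7.13685318e-02,
        3.52677028e-02, -1.41351288e-04]), 'ee_pos': array([ 0.17077324, -0.52244664,  0.202135  ]), 'ee_rot': array([-7.48433999e-04,  9.87561709e-01,  1.57230116e-01,  2.91384190e-05]), 'ft_force': array([ 0.98696937, -0.20459887,  1.36525881]), 'torque': array([-0.01397468, -0.0211377 , -0.00561628]), 'opening': 0.08824427620401593}
side [[428.20834827   0.         277.82759226]
 [  0.         428.20834827 211.48200713]
 [  0.           0.           1.        ]] [[ 0.99519136 -0.0966519  -0.01589248]
 [-0.06969957 -0.58478158 -0.80819087]
 [ 0.06881955  0.80541226 -0.58870617]] [-0.51914123  0.06321365  1.27414777]
top [[506.12562719   0.         282.2612547 ]
 [  0.         506.12562719 213.73604027]
 [  0.           0.           1.        ]] [[-0.00255029 -0.99992592  0.01190158]
 [-0.99907019  0.00203552 -0.04306514]
 [ 0.04303772 -0.01200034 -0.99900137]] [-0.06683755  0.5294961   1.38211027]
```

View pics/side0.png

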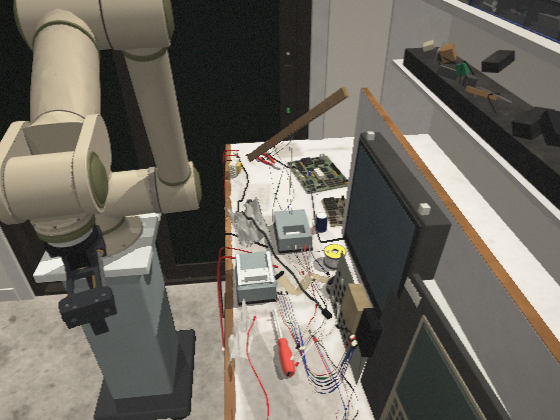

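View pics/top0.png

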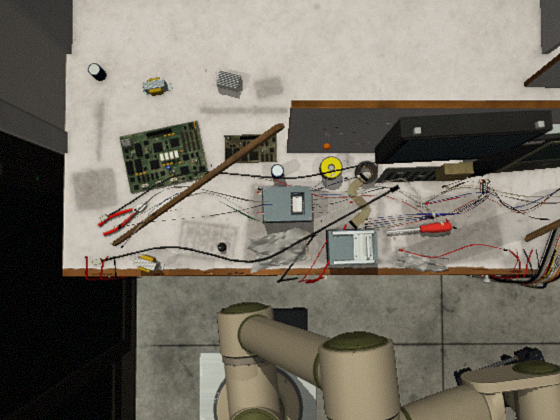

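Run:
```python
import cv2,numpy as np
a=np.load("top0.npz")["img"]; b=np.load("side0.npz")["img"]
c=cv2.resize(a[215:275,315:395],None,fx=8,fy=8,interpolation=cv2.INTER_CUBIC); cv2.imwrite("pics/zt.png",c)
c=cv2.resize(b[195:310,220:330],None,fx=5,fy=5,interpolation=cv2.INTER_CUBIC); cv2.imwrite("pics/zs.png",c)
for n in("top","side"):
    d=np.load(f"{n}0.npz");D=d["depth"];K=d["intrinsics"];v,u=np.mgrid[:420,:560]
    P=np.stack([(u-K[0,2])/K[0,0]*D,(v-K[1,2])/K[1,1]*D,D],-1); W=(P-d["t"])@d["R"]
    np.save(n+"W.npy",W)
    if n=="top":
        for vv in range(226,270,2): print(vv,' '.join("%3d"%(1000*z) for z in W[vv,320:386:2,2]))
        print(W[246,352],W[204,287])
```

```text
226   1   3  35  34  32   2   3   8   0   0   0  -1  33  42   0   0   9  25  32   6   0   4   1   5   6   6   4   0   0   1  -6  10   9
228  -1  46  43  -1   4   1  -4   6   0   3   6   2  39  11   2   3   6   0  32   0  35  29  32   6   3   6   8   1   0   4   5   0   8
230  58   5   3  11   4   8  47  52  51  47  51  49  52  49 1404  49  45  53  50  51  52  47  45  56  58  59  60  49  51   0   1   0   2
232   6   2   0  13  42  50  55  57  59  58  53  57  59  55  53  60  57  57  61  58  58  60  62  62  51  56  56  47  46   1   2   1   7
234   1   0   1   7  41  48  54  61  52  48  44  55  47  46  46  49  51  57  50  51  57  55  52  54  54  58  50  46  46   1  -1  -1   5
236   1   0   3   5  41  50  54  49  52  55  45  53  49  47  45  51  51  57  57  51  55  55  59  61  66  52  49  52  53   1   3   0   0
238   2  -2   5  10  34  51  46  54  50  47  49  54  50  49  55  47  47  51  56  52  53  50  52  64  69  55  45  50  46  -2   2   2   0
240   0   0   2  36  34  50  48  51  55  54  53  44  52  54  48  51  49  52  49  54  54  56  53  66  67  54  52  50  50   1   2  -2   2
242   2   2
[... 1270 characters left out ...]
 52  56  58  58  55  59  53  55  58  57  55  59  54  56  59  50  -2   6   3   0
262   1   6  -1   3  35  48  49  58  55  51  62  61  57  55  62  59  60  53  58  56  59  54  59  55  62  57  55  56  52  -1   5  -1   4
264   1   0   0  32  29  56  45  51  50  49  50  48  50  53   1   2   2   7   3   3  -1   2   0   4   1  -2   3   2   7   1   0   4   2
266   4   3   3  34   6   4   3   4   3   2   0   3   0  -3   4   0   0   2   7   3   3   0   0   2  -2   0   2   8   0  -2   3   1   0
268  -2   0  29  37  -3  -3   1  -2   4  -4   0   1   2   2  -2   2   3   3   0   1   0   1   2   0  -1   5   1   0 1404   2   3   0   0
[ 0.44101522 -0.25323352  0.05497468] [ 0.55414399 -0.08048494  0.04443829]
```

View pics/zt.png

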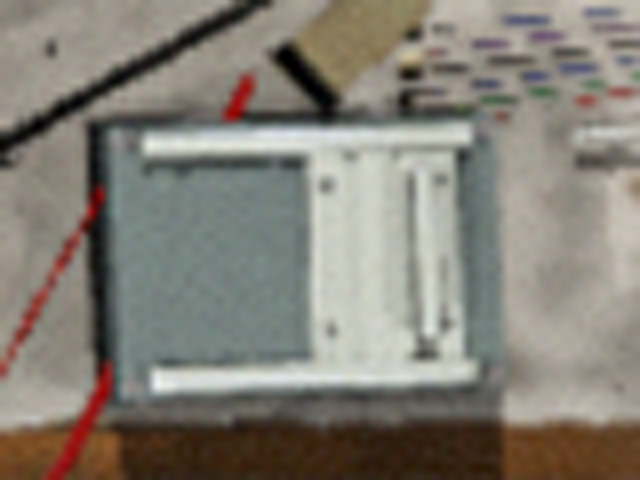

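View pics/zs.png

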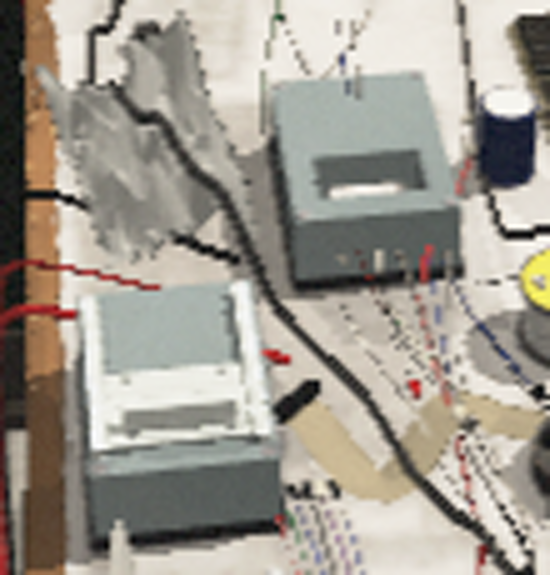

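```bash
cat > h.py <<'E'
import numpy as np,cv2
from scipy.optimize import least_squares
def proj(d,X):
    c=np.atleast_2d(X)@d["R"].T+d["t"]; K=d["intrinsics"]
    return np.c_[K[0,0]*c[:,0]/c[:,2]+K[0,2],K[1,1]*c[:,1]/c[:,2]+K[1,2]]
def box2w(p,X):
    X=np.atleast_2d(X); c,s=np.cos(p[2]),np.sin(p[2])
    return np.c_[p[0]+c*X[:,0]-s*X[:,1],p[1]+s*X[:,0]+c*X[:,1],X[:,2]]
def outline(p,g=0.0):
    L=[]
    rect=lambda x0,x1,y0,y1,z:np.array([[x0,y0,z],[x1,y0,z],[x1,y1,z],[x0,y1,z]])
    L.append(rect(-.046,.046,-.065,.065,.05))
    L.append(rect(-.043,-.035,-.055,.055,.057));L.append(rect(.035,.043,-.055,.055,.057))
    yc=-.028+g
    L.append(rect(-.037,.037,yc-.025,yc+.025,.054)); L.append(rect(-.028,.028,yc-.016,yc-.008,.068))
    return [box2w(p,r) for r in L]
def overlay(d,img_path,p,g,roi,f,cols=True):
    u0,u1,v0,v1=roi
    im=cv2.resize(d["img"][v0:v1,u0:u1],None,fx=f,fy=f,interpolation=cv2.INTER_CUBIC)
    for L,c in zip(outline(p,g),[(0,255,0),(0,0,255),(0,0,255),(255,0,0),(255,0,255)]):
        q=((proj(d,L)-[u0,v0]+.5)*f-.5).round().astype(np.int32); cv2.polylines(im,[q],True,c,1)
    cv2.imwrite(img_path,im)
E
python3 - <<'E'
from h import *
d=dict(np.load("top0.npz")); s=dict(np.load("side0.npz"))
z=np.array([[143,131],[143,155],[475,125],[475,147],[150,368],[150,393],[478,360],[478,382]],float)
M=np.array([[.043,.055],[.035,.055],[.043,-.055],[.035,-.055],[-.035,.055],[-.043,.055],[-.035,-.055],[-.043,-.055]])
M=np.c_[M,np.full(8,.057)]
uv=(z+.5)/8-.5+[315,215]
r=least_squares(lambda p:(proj(d,box2w(p,M))-uv).ravel(),[.44,-.25,0])
print(r.x,r.fun.round(2))
overlay(d,"pics/ot.png",r.x,0,(315,395,215,275),10)
overlay(s,"pics/os.png",r.x,0,(220,290,240,310),8)
E
```

```text
[ 0.43906116 -0.25693996  0.01884992] [ 0.03  0.09  0.1   0.09 -0.29 -0.04 -0.2   0.21 -0.1  -0.17 -0.02 -0.28
  0.19 -0.08  0.28  0.18]
```

View pics/ot.png

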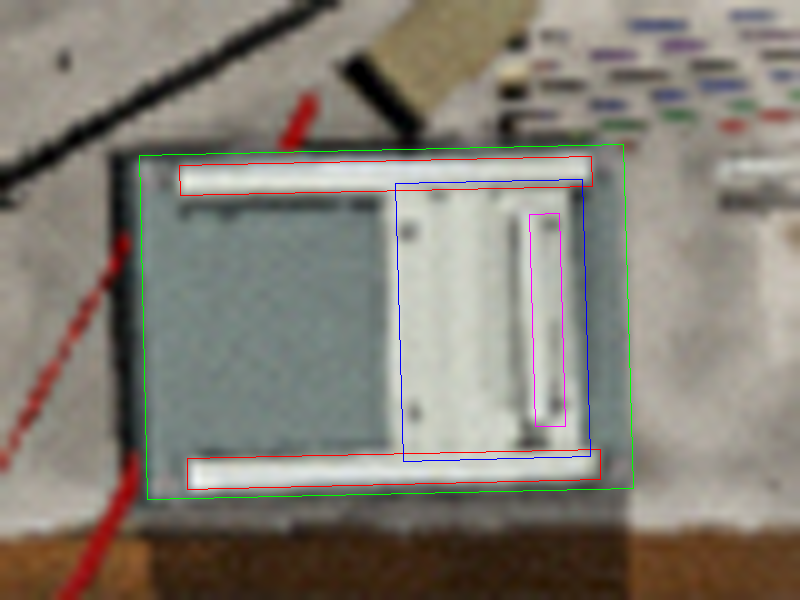

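View pics/os.png

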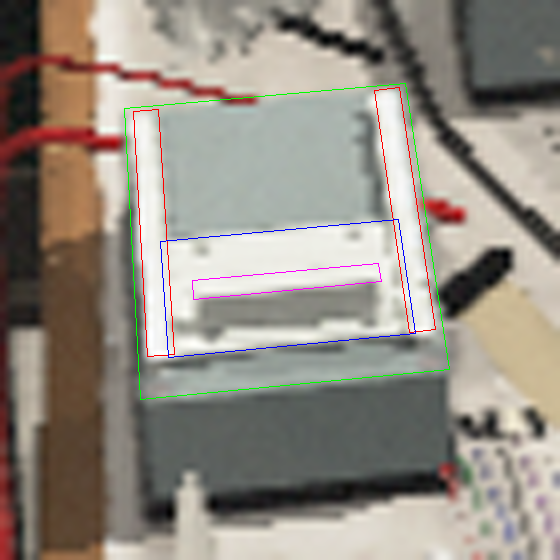

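play_rows:
  plan:
    - [[0, 0.034, 0.023, 0, 0, 0, 0.16], [0, 0.068, 0.046, 0, 0, 0, 0.32], [0, 0.102, 0.07, 0, 0, 0, 0.48], [0, 0.136, 0.093, -0.01, 0, 0, 0.64], [0, 0.17, 0.117, -0.02, 0, 0, 0.8], [0, 0.203, 0.14, -0.04, 0, 0, 0.96], [0, 0.237, 0.163, -0.06, 0, 0, 1.12], [0, 0.27, 0.186, -0.08, 0, 0, 1.274]]

```text
time_s: 1.1
ee_pos: [0.4417, -0.3358, 0.1218]
ee_rot: [-0.0, 0.698, 0.716, 0.0]
ft_force: [-0.1, 0.4, 0.7]
opening: 0.0104
```

play_rows:
  plan:
    - [[0, 0, 0, 0, 0, 0, 0], [0, 0, 0, 0, 0, 0, 0], [0, 0, 0, 0, 0, 0, 0], [0, 0, 0, 0, 0, 0, 0], [0, 0, 0, 0, 0, 0, 0], [0, 0, 0, 0, 0, 0, 0], [0, 0, 0, 0, 0, 0, 0], [0, 0, 0, 0, 0, 0, 0]]

```text
time_s: 2.1
ee_pos: [0.4408, -0.3368, 0.1227]
ee_rot: [-0.0, 0.7, 0.714, 0.0]
ft_force: [0.2, -0.5, 0.6]
opening: 0.0006
```

Run:
```python
from plant import env
from h import *
from scipy.spatial.transform import Rotation as R
s=env.state(); q=s["ee_rot"]; M=R.from_quat(np.r_[q[1:],q[0]]).as_matrix()
print(s,"\n",M.round(4), np.arctan2(M[1,1],M[0,1]))
for n in("side","top"):
    d=env.get_image(n); cv2.imwrite(f"pics/{n}1.png",d["img"])
    if n=="side": cv2.imwrite("pics/z1.png",cv2.resize(d["img"][170:320,200:340],None,fx=4,fy=4,interpolation=cv2.INTER_CUBIC))
```

```text
{'time_s': 2.1, 'q': array([-8.65811192e-01,  4.58968713e-01,  1.41423350e+00,  1.62622848e-07,
        1.26842675e+00, -8.84783227e-01]), 'qd': array([-0.0018752 ,  0.00094822,  0.00067343, -0.00056414, -0.00114098,
        0.00091141]), 'joint_efforts': array([-2.83931050e-02, -4.56236315e+01, -2.02016598e+01,  3.45798314e-02,
        6.95348298e-02,  2.88066394e-04]), 'ee_pos': array([ 0.44081211, -0.33676577,  0.12274083]), 'ee_rot': array([-1.80748268e-05,  7.00367458e-01,  7.13782477e-01,  1.70723820e-06]), 'ft_force': array([ 0.17513098, -0.53269241,  0.59453465]), 'torque': array([-0.0632815 , -0.05448208, -0.00108222]), 'opening': 0.0005795662044835695} 
 [[-0.019   0.9998 -0.    ]
 [ 0.9998  0.019   0.    ]
 [ 0.     -0.     -1.    ]] 0.018971986588156586
```

View pics/z1.png

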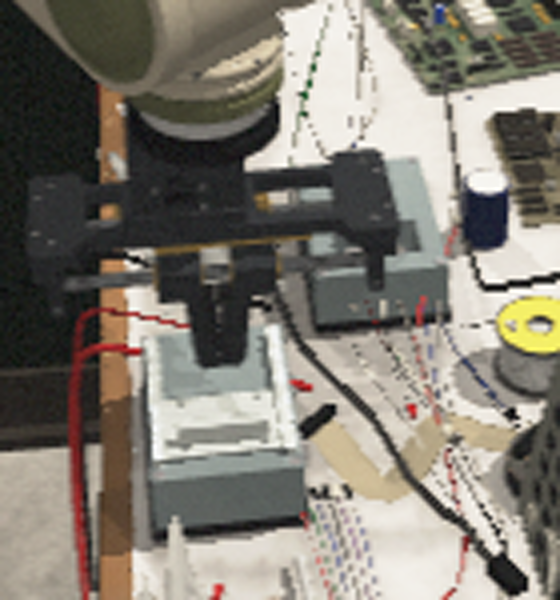

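View pics/top1.png

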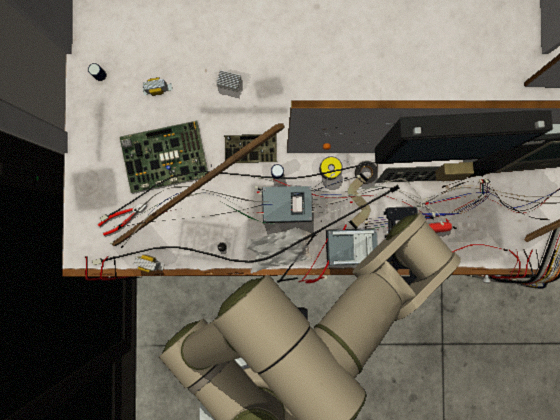

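play_rows:
  plan:
    - [[0, 0, 0, -0.02, 0, 0, 0], [0, 0, 0, -0.045, 0, 0, 0], [0, 0, 0, -0.063, 0, 0, 0], [0, 0, 0, -0.063, 0, 0, 0], [0, 0, 0.008, -0.063, 0, 0, 0], [0, 0, 0.016, -0.063, 0, 0, 0], [0, 0, 0.022, -0.063, 0, 0, 0], [0, 0, 0.026, -0.063, 0, 0, 0]]

```text
time_s: 3.2
ee_pos: [0.4409, -0.3103, 0.0601]
ee_rot: [0.0, 0.7, 0.714, -0.0]
ft_force: [-0.2, 0.0, -0.1]
opening: 0.0006
```

play_rows:
  plan:
    - [[0, 0, 0.004, 0, 0, 0, 0], [0, 0, 0.009, 0, 0, 0, 0], [0, 0, 0.014, 0, 0, 0, 0], [0, 0, 0.019, 0, 0, 0, 0], [0, 0, 0.024, 0, 0, 0, 0], [0, -0.001, 0.03, 0, 0, 0, 0], [0, -0.001, 0.035, 0, 0, 0, 0], [0, -0.001, 0.04, 0, 0, 0, 0]]

```text
time_s: 4.2
ee_pos: [0.4398, -0.2705, 0.0598]
ee_rot: [0.0, 0.7, 0.714, -0.0]
ft_force: [0.3, -0.1, 0.3]
opening: 0.0007
```

play_rows:
  plan:
    - [[0, 0, 0.003, 0, 0, 0, 0], [0, 0, 0.006, 0, 0, 0, 0], [0, 0, 0.009, 0, 0, 0, 0], [0, 0, 0.011, 0, 0, 0, 0], [0, 0, 0.012, 0, 0, 0, 0], [0, 0, 0.012, 0, 0, 0, 0], [0, 0, 0.012, 0, 0, 0, 0], [0, 0, 0.012, 0, 0, 0, 0]]

```text
time_s: 5.2
ee_pos: [0.4398, -0.2588, 0.0597]
ee_rot: [0.0, 0.7, 0.714, 0.0]
ft_force: [-0.4, 0.0, 0.3]
opening: 0.0005
```

Run:
```python
from plant import env
from h import *
s=env.state(); print(s["ft_force"],s["ee_pos"])
p=[.43906,-.25694,.0188]
for n,r,f in(("side",(210,300,230,310),8),("top",(315,395,215,275),9)):
    d=env.get_image(n); overlay(d,f"pics/{n}2.png",p,.051,r,f)
```

```text
[-0.43334974  0.02060456  0.32061639] [ 0.43983085 -0.25884192  0.05973396]
```

View pics/side2.png

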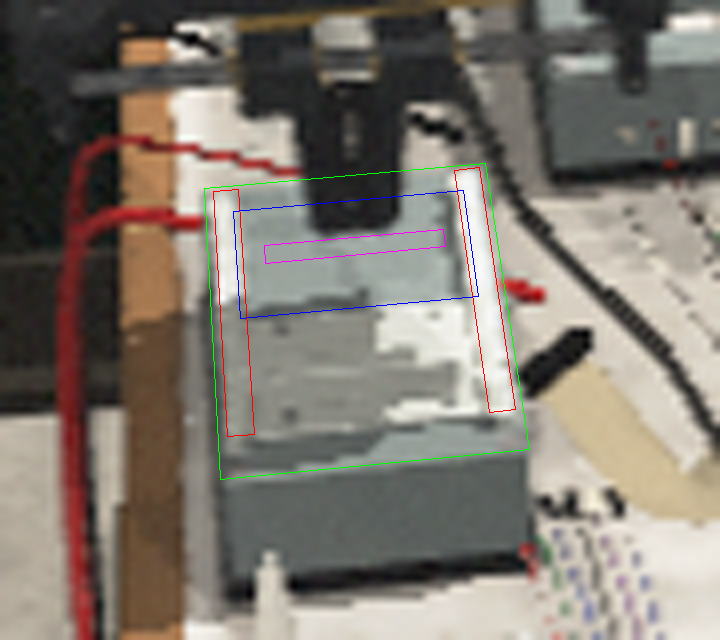

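View pics/top2.png

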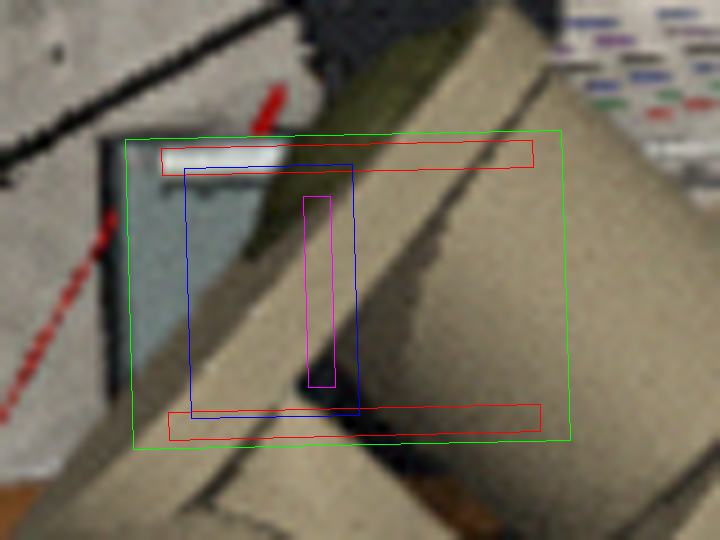

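Run:
```python
from plant import env
from h import *
d=env.get_image("side"); np.savez("side2.npz",**d)
print(proj(d,[[.4398,-.2588,.0597],[.4398,-.2588-.009,.0597]]))
cv2.imwrite("pics/z3.png",cv2.resize(d["img"][230:310,210:300],None,fx=8,fy=8,interpolation=cv2.INTER_NEAREST))
D=d["depth"];K=d["intrinsics"];v,u=np.mgrid[:420,:560]
P=np.stack([(u-K[0,2])/K[0,0]*D,(v-K[1,2])/K[1,1]*D,D],-1); W=(P-d["t"])@d["R"]
B=W-[.43906,-.25694,0]
for vv in range(244,292,2): print(vv,' '.join("%4d/%3d"%(1000*B[vv,uu,1],1000*B[vv,uu,2]) for uu in range(236,278,3)))
```

```text
[[254.66130485 266.23868618]
 [254.85546074 268.75448174]]
244  160/  0  163/ -3  -38/164  -33/160  -15/144  -12/140  -11/140  -10/138  -12/138  149/  1  149/  0   88/ 50  151/ -3  148/ -1
246  150/  0  151/ -1  120/ 23  118/ 24  -12/135  -11/134  -11/133  -12/133  -11/132  104/ 32   97/ 36   84/ 47  136/  2  140/ -2
248  143/  0  138/  2  140/  0  138/  0  -14/131  -10/126  -10/126  -11/126  136/ -2  133/  0  135/ -3  133/ -2   85/ 39  130/  0
250  137/ -3   98/ 29   95/ 30  131/  0  -11/122   -9/120  -11/120  -12/121  128/ -2  124/  0  124/  0  123/  0   75/ 40  122/ -1
252  125/  0  123/  0  122/  0  122/  0  -12/117  -10/114   -9/112  -13/116   65/ 45   64/ 45   53/ 54   60/ 47   72/ 35  114/ -1
254   58/ 51   61/ 48   57/ 50   59/ 47  -12/111  -11/109   -7/105  -13/109   53/ 49   53/ 48   45/ 55   41/ 57  104/  0  105/ -1
256   48/ 52   51/ 50   52/ 47   53/ 46  -13/105   -9/101  -12/103  -13/103   47/ 47   44/ 49   44/ 49   38/ 53   97/  0   65/ 27
258   39/ 54   45/ 48   43/ 49   45/ 46   43/ 47  -10/ 95  -13/ 97  -10/ 94   42/ 45   38/ 48   38/ 47   30/ 53   89/  0   55/ 29
2
[... 1378 characters left out ...]
3/ 52  -44/ 52  -43/ 50  -46/ 53  -49/ 54  -28/ 33
282    4/  4  -46/ 54  -46/ 53  -44/ 50  -45/ 50  -47/ 52  -47/ 51  -48/ 51  -49/ 52  -49/ 51  -45/ 46  -49/ 48  -54/ 53  -33/ 31
284   -3/  4  -54/ 55  -49/ 50  -49/ 49  -52/ 51  -48/ 46  -51/ 48  -52/ 49  -49/ 44  -51/ 46  -54/ 48  -55/ 48  -56/ 49  -55/ 47
286   -7/  2  -55/ 49  -53/ 46  -56/ 49  -53/ 45  -56/ 47  -57/ 47  -58/ 47  -58/ 47  -59/ 47  -59/ 47  -64/ 50  -62/ 48  -62/ 47
288  -16/  3  -61/ 49  -61/ 48 -782/792  -62/ 47  -62/ 47  -65/ 49  -64/ 48  -62/ 44  -63/ 45  -62/ 43  -64/ 43  -64/ 43  -61/ 39
290  -19/  0  -65/ 47  -67/ 48  -61/ 41  -64/ 43  -64/ 42  -63/ 40  -65/ 42  -63/ 39  -65/ 40  -63/ 37  -63/ 36  -63/ 35  -63/ 35
```

View pics/z3.png

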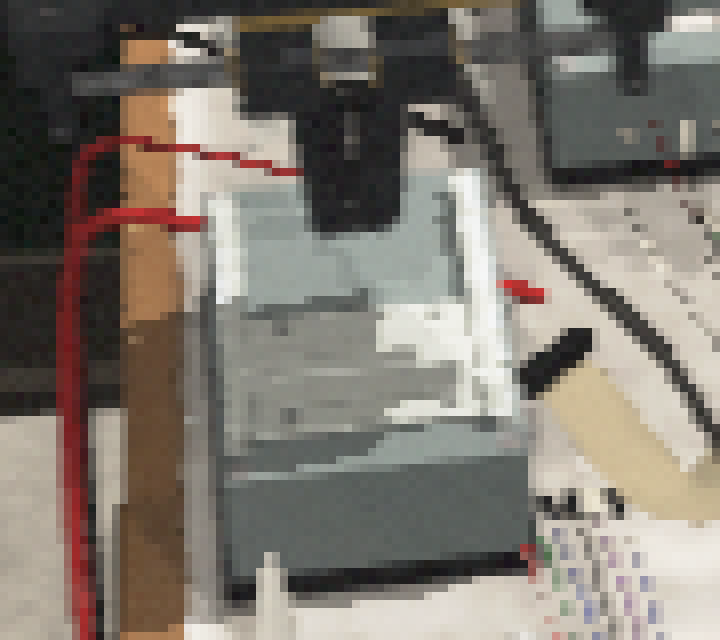

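play_rows:
  plan:
    - [[0, 0, -0.02, 0, 0, 0, 0], [0, 0, -0.04, 0, 0, 0, 0], [0, 0.001, -0.06, 0, 0, 0, 0], [0, 0.001, -0.078, 0, 0, 0, 0], [0, 0.001, -0.078, -0.005, 0, 0, 0], [0, 0.001, -0.078, -0.01, 0, 0, 0], [0, 0.001, -0.078, -0.01, 0, 0, 0], [0, 0.001, -0.078, -0.01, 0, 0, 0]]

```text
time_s: 6.35
ee_pos: [0.4409, -0.3364, 0.0499]
ee_rot: [-0.0, 0.7, 0.714, -0.0]
ft_force: [-0.0, 0.1, -0.2]
opening: 0.0006
```

```bash
cat > look.py <<'E'
from plant import env
from h import *
import sys
s=env.state(); print(s["ft_force"],s["ee_pos"])
d=env.get_image("side"); tag=sys.argv[1]; np.savez(f"side_{tag}.npz",**d)
roi=(200,310,200,310); u0,u1,v0,v1=roi
cv2.imwrite(f"pics/L{tag}.png",cv2.resize(d["img"][v0:v1,u0:u1],None,fx=5,fy=5,interpolation=cv2.INTER_NEAREST))
print("tcp px",proj(d,s["ee_pos"]))
D=d["depth"];K=d["intrinsics"];v,u=np.mgrid[:420,:560]
P=np.stack([(u-K[0,2])/K[0,0]*D,(v-K[1,2])/K[1,1]*D,D],-1); W=(P-d["t"])@d["R"]
# finger points: near tcp in xy
e=s["ee_pos"]; m=(abs(W[...,0]-e[0])<.015)&(abs(W[...,1]-e[1])<.014)&(W[...,2]>e[2]-.02)&(W[...,2]<e[2]+.12)&(D>0)
print("n",m.sum(),"z pctl",np.percentile(W[m][:,2],[0,2,5,10,50]).round(4),"y med",np.median(W[m][:,1]))
E
python3 look.py a
```

```text
[-0.00211592  0.14355154 -0.19510425] [ 0.44092993 -0.33636491  0.04985039]
tcp px [[257.0986225  292.02638499]]
n 236 z pctl [0.0299 0.0331 0.0395 0.0847 0.108 ] y med -0.34547853742980145
```

View pics/La.png

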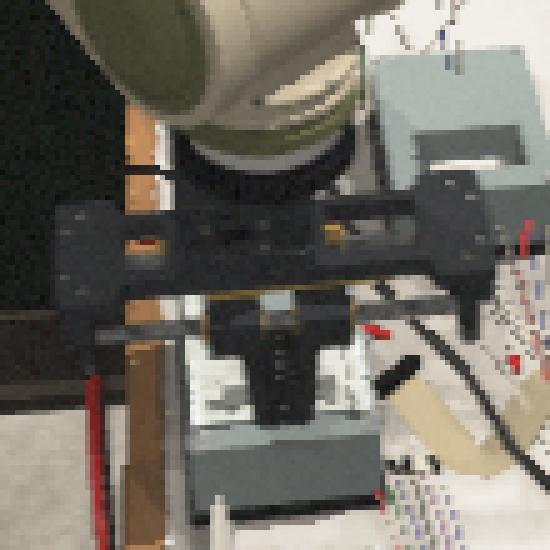

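Run:
```python
from h import *
from scipy.optimize import brentq
for f,e,cols in (("side2.npz",[.4398,-.2588,.0597],(251,253,256,258)),("side_a.npz",[.4409,-.3364,.0499],(252,254,257,260))):
    d=dict(np.load(f)); g=d["img"].mean(2)
    for u in cols:
        c=g[:,u]; v0=int(proj(d,e)[0,1])
        print(f,u,[ (v,int(c[v])) for v in range(v0-14,v0+4)])
    for z in(.03,.033,.036): print(z,proj(d,np.add(e,[0,-.009,z])))
d=dict(np.load("side_a.npz"));D=d["depth"];K=d["intrinsics"];v,u=np.mgrid[:420,:560]
P=np.stack([(u-K[0,2])/K[0,0]*D,(v-K[1,2])/K[1,1]*D,D],-1); W=(P-d["t"])@d["R"]
for vv in(250,256,260,264,266,268): print(vv,W[vv,293].round(3),W[vv,294].round(3),W[vv,218].round(3),W[vv,226].round(3))
for vv in range(262,290,2): print(vv,W[vv,242].round(3),W[vv,256].round(3),W[vv,270].round(3))
```

```text
side2.npz 251 [(252, 32), (253, 42), (254, 38), (255, 38), (256, 38), (257, 30), (258, 40), (259, 93), (260, 159), (261, 149), (262, 161), (263, 161), (264, 159), (265, 159), (266, 158), (267, 94), (268, 96), (269, 145)]
side2.npz 253 [(252, 33), (253, 32), (254, 34), (255, 59), (256, 34), (257, 40), (258, 43), (259, 135), (260, 166), (261, 156), (262, 146), (263, 146), (264, 148), (265, 147), (266, 155), (267, 98), (268, 83), (269, 137)]
side2.npz 256 [(252, 40), (253, 32), (254, 32), (255, 35), (256, 34), (257, 33), (258, 45), (259, 164), (260, 162), (261, 163), (262, 163), (263, 165), (264, 164), (265, 155), (266, 139), (267, 142), (268, 136), (269, 134)]
side2.npz 258 [(252, 42), (253, 40), (254, 41), (255, 38), (256, 38), (257, 41), (258, 96), (259, 155), (260, 165), (261, 163), (262, 165), (263, 165), (264, 162), (265, 176), (266, 166), (267, 171), (268, 213), (269, 205)]
0.03 [[254.26673292 259.70866912]]
0.033 [[254.20675417 258.78709463]]
0.036 [[254.14657021 257.86236705]]
side_a.npz 252 [(278, 40), (279, 40), (280, 41), (281, 41), (282, 39), (283, 37), (284, 40), (285, 88)
[... 1770 characters left out ...]
0.442 -0.344  0.128] [ 0.477 -0.272  0.055]
272 [ 0.408 -0.268  0.053] [ 0.441 -0.345  0.123] [ 0.476 -0.278  0.054]
274 [ 0.407 -0.274  0.052] [ 0.441 -0.338  0.11 ] [ 0.476 -0.284  0.054]
276 [ 0.407 -0.282  0.053] [ 0.441 -0.342  0.107] [ 0.475 -0.29   0.053]
278 [ 0.407 -0.289  0.052] [ 0.44  -0.346  0.105] [ 0.475 -0.299  0.055]
280 [ 0.407 -0.295  0.052] [ 0.44  -0.344  0.097] [ 0.474 -0.303  0.053]
282 [ 0.407 -0.301  0.051] [ 0.44  -0.338  0.084] [ 0.474 -0.307  0.049]
284 [ 0.406 -0.308  0.052] [ 0.44  -0.345  0.085] [ 0.473 -0.312  0.048]
286 [ 0.406 -0.31   0.047] [ 0.439 -0.315  0.049] [ 0.473 -0.318  0.047]
288 [ 0.406 -0.317  0.048] [ 0.439 -0.322  0.049] [ 0.472 -0.322  0.045]
```

play_rows:
  plan:
    - [[0, 0, 0, -0.006, 0, 0, 0], [0, 0, 0, -0.012, 0, 0, 0], [0, 0, 0, -0.018, 0, 0, 0], [0, 0, 0, -0.022, 0, 0, 0], [0, 0, 0, -0.022, 0, 0, 0], [0, 0, 0.006, -0.022, 0, 0, 0], [0, 0, 0.012, -0.022, 0, 0, 0], [0, 0, 0.012, -0.022, 0, 0, 0]]

```text
time_s: 7.4
ee_pos: [0.4409, -0.3242, 0.0279]
ee_rot: [0.0, 0.7, 0.714, -0.0]
ft_force: [-0.1, -0.6, 0.2]
opening: 0.0003
```

```bash
python3 look.py b
```

```text
[-0.0511864  -0.57658953  0.24064297] [ 0.44088336 -0.32421544  0.02794369]
tcp px [[257.19260107 294.66902268]]
n 358 z pctl [0.008  0.0105 0.014  0.019  0.0694] y med -0.32801775976723085
```

View pics/Lb.png

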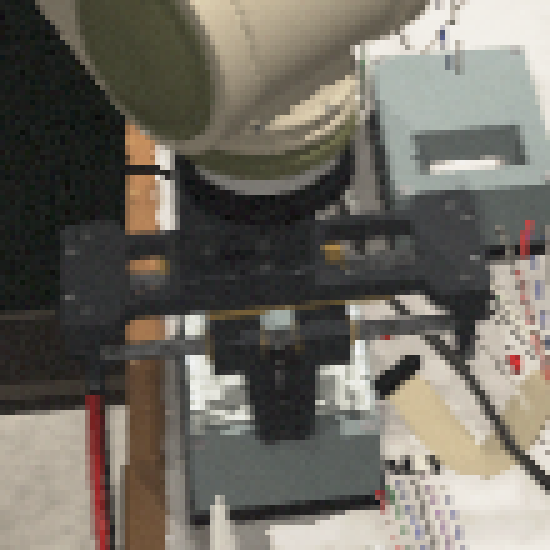

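play_rows:
  plan:
    - [[0, 0, 0.006, 0, 0, 0, 0], [0, 0, 0.011, 0, 0, 0, 0], [0, 0, 0.016, 0, 0, 0, 0], [0, 0, 0.02, 0, 0, 0, 0], [0, 0, 0.024, 0, 0, 0, 0], [0, -0.001, 0.028, 0, 0, 0, 0], [0, -0.001, 0.032, 0, 0, 0, 0], [0, -0.001, 0.036, 0, 0, 0, 0]]

```text
time_s: 8.45
ee_pos: [0.4399, -0.2886, 0.0278]
ee_rot: [0.0, 0.7, 0.714, -0.0]
ft_force: [0.3, -1.0, 0.2]
opening: 0.0007
```

```bash
python3 look.py c
```

```text
[ 0.31710399 -1.0202122   0.21544749] [ 0.43989254 -0.28861708  0.02782874]
tcp px [[255.95807255 284.03052058]]
n 250 z pctl [0.0267 0.0284 0.0295 0.0306 0.0833] y med -0.29740505280964513
```

View pics/Lc.png

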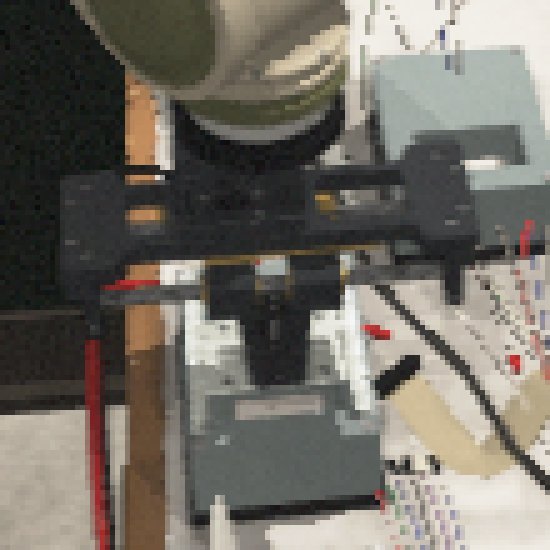

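play_rows:
  plan:
    - [[0, 0, 0.005, 0, 0, 0, 0], [0, 0, 0.01, 0, 0, 0, 0], [0, 0, 0.015, 0, 0, 0, 0], [0, 0, 0.02, 0, 0, 0, 0], [0, 0, 0.024, 0, 0, 0, 0], [0, 0, 0.027, 0, 0, 0, 0], [0, -0.001, 0.029, 0, 0, 0, 0], [0, -0.001, 0.029, 0, 0, 0, 0]]

```text
time_s: 9.5
ee_pos: [0.4389, -0.2596, 0.0278]
ee_rot: [0.0, 0.7, 0.714, 0.0]
ft_force: [0.6, 0.0, 0.5]
opening: 0.0003
```

```bash
python3 look.py d
python3 - <<'E'
from h import *
d=dict(np.load("side_d.npz"));overlay(d,"pics/od.png",[.43906,-.25694,.0188],.050,(210,300,230,310),8)
E
```

```text
[0.61736039 0.0425638  0.47890212] [ 0.43891515 -0.25961151  0.02778676]
tcp px [[254.9322937  275.77092642]]
n 332 z pctl [0.023  0.0254 0.0287 0.032  0.0722] y med -0.26771141553025235
```

View pics/od.png

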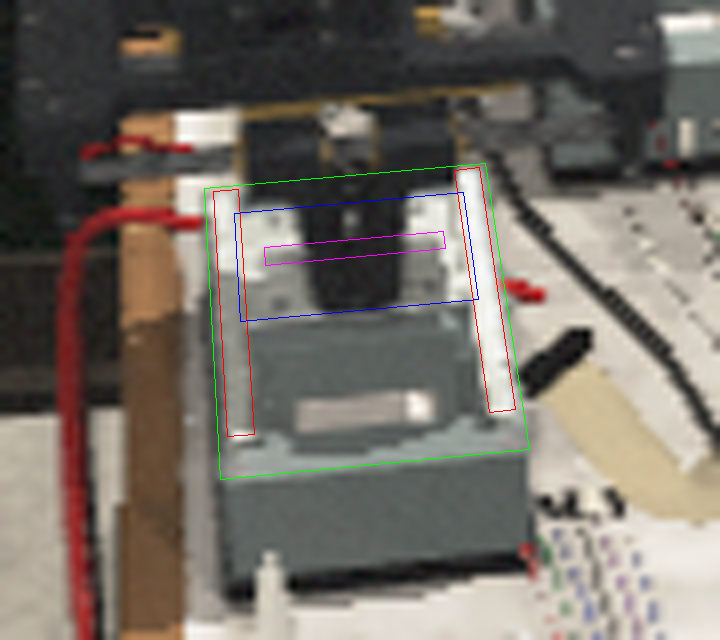

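play_rows:
  plan:
    - [[0, 0, -0.01, 0, 0, 0, 0], [0, 0, -0.02, 0, 0, 0, 0], [0, 0.001, -0.0255, 0, 0, 0, 0], [0, 0.001, -0.0255, 0, 0, 0, 0], [0, 0.001, -0.0255, -0.008, 0, 0, 0], [0, 0.001, -0.0255, -0.016, 0, 0, 0], [0, 0.001, -0.0255, -0.022, 0, 0, 0], [0, 0.001, -0.0255, -0.026, 0, 0, 0]]

```text
time_s: 10.55
ee_pos: [0.4397, -0.2851, 0.0012]
ee_rot: [-0.0, 0.7, 0.714, 0.0]
ft_force: [-0.2, -0.2, 0.0]
opening: 0.0004
```

```bash
python3 look.py e
python3 - <<'E'
from h import *
d=dict(np.load("side_e.npz"));overlay(d,"pics/oe.png",[.43906,-.25694,.0188],.050,(210,300,230,310),8)
E
```

```text
[-0.22216769 -0.17549747  0.00100956] [ 0.43971375 -0.28508038  0.00119204]
tcp px [[256.29665729 290.54256242]]
n 183 z pctl [0.0284 0.0389 0.041  0.0435 0.0651] y med -0.2944971001402154
```

View pics/oe.png

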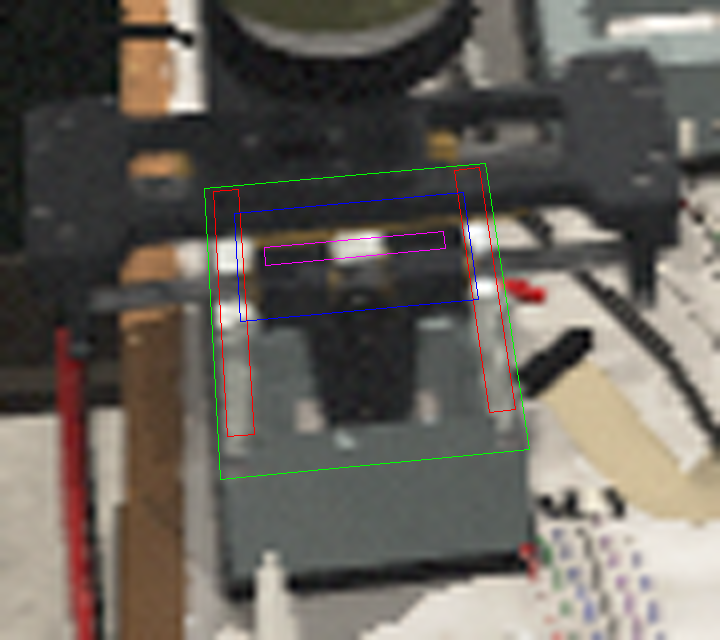

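play_rows:
  plan:
    - [[0, 0, 0, -0.001, 0, 0, 0], [0, 0, 0, -0.002, 0, 0, 0], [0, 0, 0, -0.003, 0, 0, 0], [0, 0, 0, -0.004, 0, 0, 0], [0, 0, 0, -0.005, 0, 0, 0], [0, 0, 0, -0.005, 0, 0, 0], [0, 0, 0, -0.005, 0, 0, 0], [0, 0, 0, -0.005, 0, 0, 0]]

```text
time_s: 11.6
ee_pos: [0.4398, -0.2853, -0.0032]
ee_rot: [0.0, 0.7, 0.714, 0.0]
ft_force: [-0.1, 0.3, 0.3]
opening: 0.0006
```

play_rows:
  plan:
    - [[0, 0, 0, -0.001, 0, 0, 0], [0, 0, 0, -0.002, 0, 0, 0], [0, 0, 0, -0.003, 0, 0, 0], [0, 0, 0, -0.003, 0, 0, 0], [0, 0, 0, -0.003, 0, 0, 0], [0, 0, 0, -0.003, 0, 0, 0], [0, 0, 0, -0.003, 0, 0, 0], [0, 0, 0, -0.003, 0, 0, 0]]

```text
time_s: 12.6
ee_pos: [0.4399, -0.2853, -0.0062]
ee_rot: [0.0, 0.7, 0.714, -0.0]
ft_force: [0.6, -0.0, 3.4]
opening: 0.0004
```

play_rows:
  plan:
    - [[0, 0, 0, -0.001, 0, 0, 0], [0, 0, 0, -0.002, 0, 0, 0], [0, 0, 0, -0.003, 0, 0, 0], [0, 0, 0, -0.0035, 0, 0, 0], [0, 0, 0, -0.004, 0, 0, 0], [0, 0, 0, -0.004, 0, 0, 0], [0, 0, 0, -0.004, 0, 0, 0], [0, 0, 0, -0.004, 0, 0, 0]]

```text
time_s: 13.6
ee_pos: [0.4399, -0.2854, -0.0096]
ee_rot: [0.0, 0.7, 0.714, -0.0]
ft_force: [-1.3, 1.5, 11.4]
opening: 0.0007
```

play_rows:
  plan:
    - [[0, 0, 0, -0.0005, 0, 0, 0], [0, 0, 0, -0.001, 0, 0, 0], [0, 0, 0, -0.001, 0, 0, 0], [0, 0, 0, -0.001, 0, 0, 0], [0, 0, 0, -0.001, 0, 0, 0], [0, 0, 0, -0.001, 0, 0, 0], [0, 0, 0, -0.001, 0, 0, 0], [0, 0, 0, -0.001, 0, 0, 0]]

```text
time_s: 14.6
ee_pos: [0.4399, -0.2854, -0.0098]
ee_rot: [0.001, 0.7, 0.714, -0.0]
ft_force: [-3.7, 2.5, 21.6]
opening: 0.0003
```

play_rows:
  plan:
    - [[0, 0, 0, 0.02, 0, 0, 0], [0, 0, 0, 0.05, 0, 0, 0], [0, 0, 0, 0.078, 0, 0, 0], [0, 0, 0, 0.078, 0, 0, 0], [0, 0, 0.025, 0.078, 0, 0, 0], [0, -0.001, 0.05, 0.078, 0, 0, 0], [0, -0.001, 0.072, 0.078, 0, 0, 0], [0, -0.001, 0.072, 0.078, 0, 0, 0]]

```text
time_s: 15.6
ee_pos: [0.4387, -0.2113, 0.0666]
ee_rot: [-0.0, 0.699, 0.715, -0.0]
ft_force: [0.0, -0.8, 0.3]
opening: -0.0
```

```bash
python3 look.py f
python3 - <<'E'
from h import *
d=dict(np.load("side_f.npz"));overlay(d,"pics/of.png",[.43906,-.25694,.0188],.050,(210,300,230,310),8)
E
```

```text
[ 0.0113014  -0.79873252  0.3075073 ] [ 0.43868971 -0.21130611  0.06664926]
tcp px [[253.11190225 251.50596095]]
n 270 z pctl [0.047  0.0477 0.0494 0.0507 0.1203] y med -0.22021331822788642
```

View pics/of.png

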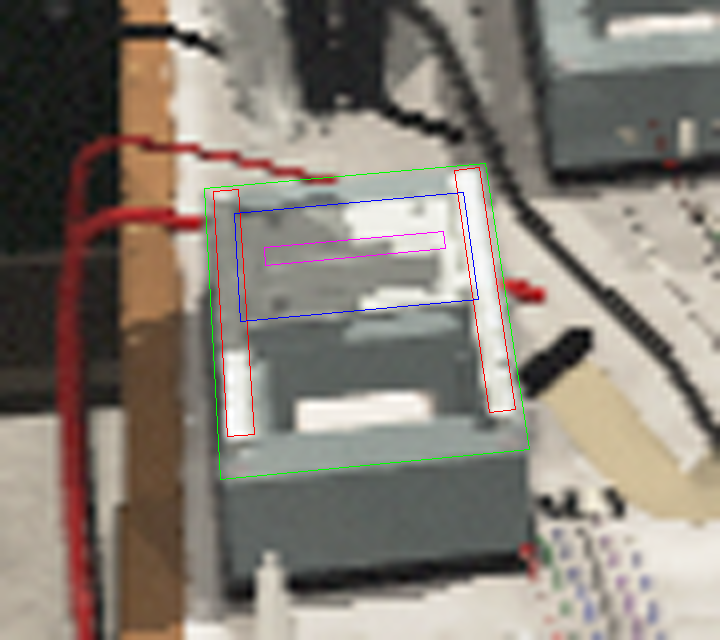

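play_rows:
  plan:
    - [[0, 0, 0, -0.015, 0, 0, 0], [0, 0, 0, -0.03, 0, 0, 0], [0, 0, 0, -0.038, 0, 0, 0], [0, 0, 0, -0.042, 0, 0, 0], [0, 0, 0, -0.042, 0, 0, 0], [0, 0, -0.006, -0.042, 0, 0, 0], [0, 0, -0.012, -0.042, 0, 0, 0], [0, 0, -0.016, -0.042, 0, 0, 0]]

```text
time_s: 16.65
ee_pos: [0.4389, -0.2299, 0.0249]
ee_rot: [0.0, 0.7, 0.714, -0.0]
ft_force: [-0.3, -0.3, -0.1]
opening: 0.0002
```

play_rows:
  plan:
    - [[0, 0, -0.006, 0, 0, 0, 0], [0, 0, -0.012, 0, 0, 0, 0], [0, 0, -0.017, 0, 0, 0, 0], [0, 0, -0.022, 0, 0, 0, 0], [0, 0.001, -0.027, 0, 0, 0, 0], [0, 0.001, -0.032, 0, 0, 0, 0], [0, 0.001, -0.037, 0, 0, 0, 0], [0, 0.001, -0.042, 0, 0, 0, 0]]

```text
time_s: 17.65
ee_pos: [0.4398, -0.2716, 0.0247]
ee_rot: [-0.0, 0.7, 0.714, 0.0]
ft_force: [0.0, 0.4, -0.8]
opening: 0.0004
```

play_rows:
  plan:
    - [[0, 0, -0.003, 0, 0, 0, 0], [0, 0, -0.006, 0, 0, 0, 0], [0, 0, -0.008, 0, 0, 0, 0], [0, 0, -0.01, 0, 0, 0, 0], [0, 0, -0.011, 0, 0, 0, 0], [0, 0, -0.011, 0, 0, 0, 0], [0, 0, -0.011, 0, 0, 0, 0], [0, 0, -0.011, 0, 0, 0, 0]]

```text
time_s: 18.65
ee_pos: [0.4399, -0.282, 0.0248]
ee_rot: [-0.0, 0.7, 0.714, 0.0]
ft_force: [1.7, 5.6, 1.8]
opening: 0.0003
```

play_rows:
  plan:
    - [[0, 0, -0.0005, 0, 0, 0, 0], [0, 0, -0.001, 0, 0, 0, 0], [0, 0, -0.001, 0, 0, 0, 0], [0, 0, -0.001, 0, 0, 0, 0], [0, 0, -0.001, 0, 0, 0, 0], [0, 0, -0.001, 0, 0, 0, 0], [0, 0, -0.001, 0, 0, 0, 0], [0, 0, -0.001, 0, 0, 0, 0]]

```text
time_s: 19.65
ee_pos: [0.4398, -0.2821, 0.0247]
ee_rot: [-0.001, 0.7, 0.714, 0.001]
ft_force: [1.9, 9.4, 2.9]
opening: 0.0001
```

play_rows:
  plan:
    - [[0, 0, 0.006, 0, 0, 0, 0], [0, 0, 0.01, 0, 0, 0, 0], [0, 0, 0.01, 0.03, 0, 0, 0], [0, 0, 0.01, 0.07, 0, 0, 0], [0, 0, 0.01, 0.12, 0, 0, 0], [0, 0, -0.03, 0.14, 0, 0, 0], [0, -0.04, -0.08, 0.14, 0, 0, 0], [0, -0.08, -0.12, 0.14, 0, 0, 0]]

```text
time_s: 20.65
ee_pos: [0.3587, -0.4049, 0.1649]
ee_rot: [0.0, 0.7, 0.714, -0.0]
ft_force: [-0.1, -0.1, -0.0]
opening: 0.0002
```

play_rows:
  plan:
    - [[0, -0.03, -0.02, 0, 0, 0, 0], [0, -0.06, -0.04, 0, 0, 0, 0], [0, -0.09, -0.06, 0, 0, 0, 0], [0, -0.12, -0.08, 0, 0, 0, 0], [0, -0.15, -0.08, 0, 0, 0, 0], [0, -0.15, -0.08, 0, 0, 0, 0], [0, -0.15, -0.08, 0, 0, 0, 0], [0, -0.15, -0.08, 0, 0, 0, 0]]

```text
time_s: 21.65
ee_pos: [0.2106, -0.4831, 0.1648]
ee_rot: [0.0, 0.7, 0.714, -0.0]
ft_force: [-1.3, 0.3, 0.7]
opening: 0.0007
```

```bash
python3 look.py g
python3 - <<'E'
from plant import env
from h import *
p=[.43906,-.25694,.0188]
d=dict(np.load("side_g.npz"));overlay(d,"pics/og.png",p,0,(210,300,230,310),8); cv2.imwrite("pics/sg.png",d["img"])
d=env.get_image("top"); cv2.imwrite("pics/tg.png",d["img"]); overlay(d,"pics/ogt.png",p,0,(315,395,215,275),9)
E
```

```text
[-1.34815564  0.26158259  0.69339868] [ 0.21060446 -0.48311999  0.16477178]
tcp px [[136.17775572 317.06948389]]
n 392 z pctl [0.1991 0.2011 0.2028 0.2062 0.2259] y med -0.49276277952573116
```

View pics/og.png

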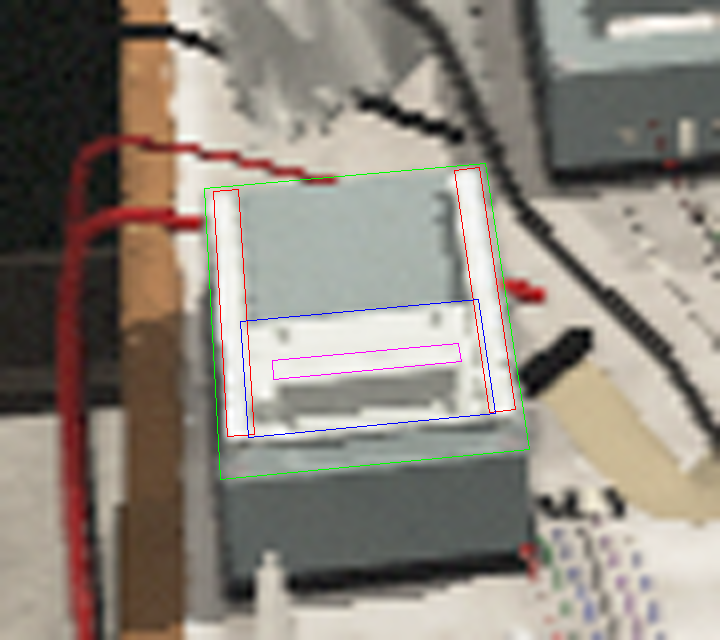

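View pics/ogt.png

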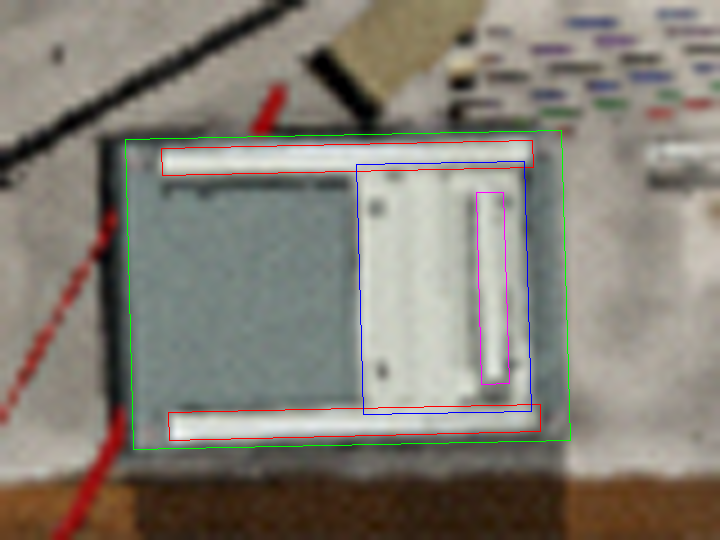

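View pics/tg.png

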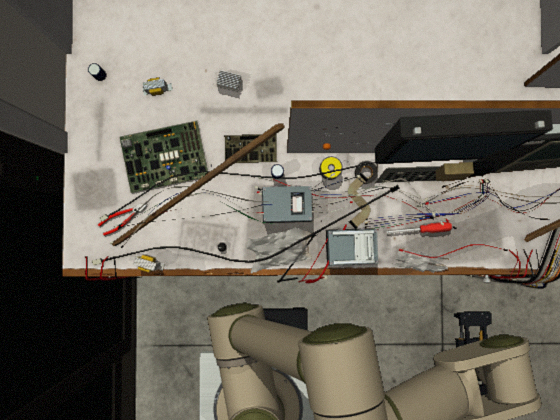

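The overlays put the guard at its shut position (ridge at about (365, 362) in the side crop, (493, 290) in the top crop). The knob, capacitor and screwdriver look unmoved, and the other box was not touched. Handing in.

Run:
```python
from plant import env
print(env.job_done())
```

```text
the job is handed in; nothing more can be done
None
```

The job is handed in: I pushed the guard open, pressed the key to its stop, and pushed the guard shut again. The clock was at about 22 s of the 48 s allowed.

- **Guard open:** I pushed the ridge with the shut fingertips to about 50 mm (43 mm needed). The camera overlay agreed.
- **Key pressed:** the force rose from 3.4 N to 11.4 N, then to 21.6 N for only 0.2 mm more travel. The key needs about 6 N to reach its stop, so I take it as fully down.
- **Guard shut:** the ridge stopped against its shut end at 9.4 N with almost no movement. Side and top overlays both fit the shut position, to about 1 mm by eye.
- **Other things:** by eye, in the final top picture, the knob, capacitor and screwdriver were where they started. I did not check the transformer specifically. The arm never went near the other box's key.

**Disagreement:** the reported tool height was wrong. The fingertips were about 33 mm (by camera) to 36 mm (by contact) higher than the robot reported. Because of this my first push passed over the ridge without touching it. I corrected the heights from the camera and later from the key contact.

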